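# Unload the ratchet bonding jig and make it ready for the next batch

## Robot

A 6-joint arm with a two-finger parallel gripper is mounted at the origin on a cart in front of the work surface, level with it; the furniture and walls round the work are solid. World frame = base frame: x ahead of the robot, y to its left, z up, the work surface at z = 0. Lengths are in m, angles in rad, forces in N, time in s.
With the tool pointing down it reaches from about 0.325 to 0.85 m from the base axis. Payload 4.4 kg.
Tool frame: the origin (TCP) lies at the very end of the fingers, on their centre line; the grasp point (between the pads) lies 19 mm behind it; z points along the fingers, y is the line along which they close (so a half turn about z gives the same grasp; the last joint's range is limited). The gripper opens to 94 mm and grips with 3 to 60 N. Pads are 16 mm wide; open, the fingers measure 119 mm over their backs; the gripper's body (75 mm by 177 mm) begins 78 mm behind the grasp point.
Start: joints at [-1.315, 0.207, 1.542, -0, 1.393, -0.15], TCP at [0.227, -0.528, 0.205] pointing down, gripper open.
Joint ranges: [-2.73, 2.73], [-0.86, 2.22], [0.23, 2.46], [-1.11, 4.25], [0.08, 2.63], [-2.82, 2.82]. Speed limits (rad/s): [2.79, 2.79, 3.14, 3.14, 3.14, 3.14].

## Interface

Orientations are given as a rotation vector (axis times angle).
In Python, from bench import status, eyes, env gives the robot as it stands. The module is installed in compiled form; this text tells all that it offers.
- The arm moves only by the tool move_arm, never from a script. Its argument "plan" is a list of rows, each an object with "xyz": the shift along the tool's x, y, z in units of 0.2 m (1.0 is 0.2 m), a list of three; "spin": the turn about the tool's z in units of 120 degrees (1.0 is 120 degrees); "claw": the opening, from 0 (shut) to 1 (fully open). A call has 1 to 20 rows; each row is the pose to reach, as a shift and turn from the pose commanded when the call began, along the tool's axes at that moment; what a row does not reach only later rows make up. A row lasts 1/10 s, in which the tool goes at most 50 mm and 8.59 degrees, less where a joint would pass 70% of its speed; a pose out of reach is approached as far as the arm can. A call with a number of a shift or a turn outside -1 to 1 is refused whole. A call with a gripper value outside its range is refused whole. The fingers move at their own pace and stop on an object; the grip force is fixed at half the most. Time passes only in rows, so rows that repeat a pose let the fingers close. It gives the time, the measured TCP pose, the force, the opening and the grip force at its end, in the units of the state.
- status.get_state(): the state, without advancing time (a new reading comes with each control period).
- eyes.get_image(name): name is "scene" or "side" or "wrist"; returns a dict with "image" (400x640x3 uint8, blue, green, red), "intrinsics" (3x3 intrinsics, pixels), "rvec" (rotation vector, rad) and "tvec" (3), from world to camera coordinates, as OpenCV has them; the wrist camera has in their place "hand_eye" (4x4, takes a point from camera to tool coordinates, whose origin is the TCP and whose axes are the flange's). Camera axes: x right, y down, z forward; pixel columns grow to the right and rows downward; lengths in m; the calibration is good to about 2 mm. A picture is of the moment at which its call begins: read the wrist's pose just before it. There is no depth.
- env.sign_off(): hands the job in; it is judged then, once.
The state is a dict: "time_s": time; "joint_pos": joint angles; "joint_velocities": joint speeds; "joint_torque": joint torques, N m; "tcp_pos": TCP position; "eef_rot": TCP orientation; "force": force on the tool from outside, world axes, zero at the start; "torque": the same for the moment, N m; "width": finger opening in m; "finger_force": force on a finger pad.
Only numpy, scipy, OpenCV 4.12 (cv2) and the standard library are available. Lean on these libraries where they do the work, as an engineer would, in place of code of your own. Each camera call takes 0.05 s, during which the arm holds its last target. There are 200 camera calls.

## Task

The glued handles in the bonding jig have cured: press the red stop button on the control box down until it locks, flip the jig's red ratchet pawl right over so that it stays up, draw the clamp bar fully back by its knob, and put every handle in the blue tray, none on top of another. Then turn the stop button clockwise so that it pops up again, push the recessed blue reset button in the front of the box all the way in with the tip of the hex driver, and lay the driver back in its green tool tray. Leave the pawl up, the bar back and the other things on the bench where they are.

Things in the scene. Friction and masses are not known exactly. Their poses are not given: they have to be found in the camera images.
- jig: Bonding jig, fixed: aluminium base 186 x 160 mm, 14 mm thick (x -96 to +90 mm); origin on its underside, z up. The bar clamps towards +x against a fence at x = 75 to 87 mm, 40 mm high. Three seats (some empty) at x = 40, y = -52, 0, 52 mm, each between four 6 mm dowel pins, 10 mm high, 23 mm before and behind and 17.5 mm beside its middle. The bar's guide: x -88 to -50 mm, 48 mm high
- clamp_bar (a joint): Clamp bar, slides along the jig's x: 0 = clamped on the handles, grows as it is drawn back to the jig's -x; 0.026 m = fully back. With the pawl down its ratchet teeth stop it going back (1.5 mm play). Sliding takes about 3 N; it stays where left. Jaw 140 mm wide, 12 mm thick, with a lip (z = 48 to 53 mm) 4 mm over the handles' ends, so that they cannot be lifted out while clamped
- bar_knob (a point): Middle of the black upright knob on the jaw, 20 mm diameter, 30 mm high (z = 58 to 88 mm above the jig's underside); moves with the bar; grip it here and pull towards the jig's -x. The point's axes are the jig's
- pawl (a joint): Red ratchet pawl, hinge angle: 0 = down in the teeth, grows as its grip is lifted up and over towards the jig's -x; 1.85 = stop, lying open on the far side. Its weight holds it at either end: it tips over by itself beyond about 1.1, and falls back into the teeth if let go before. Lifting needs less than 5 N
- pawl_grip (a point): Centre of the pawl's black grip, a cylinder 16 mm thick, 24 mm long along the jig's y. With the pawl down it is 44 mm in +x of and 24 mm above the hinge, 64 mm above the table; 15 mm free between it and the bar's knob
- pawl_hinge (a point): Hinge of the pawl, axis along the jig's y, 40 mm above the table, 50 mm from the pawl's grip. The point's axes are the jig's
- handle_1: Glued handle, orange with a grey end cap, a rounded bar 70 x 26 x 30 mm, about 60 g; origin at the centre of its underside, x along its length, z up. In its seat the gap to the next seat's handle is 26 mm (may be absent)
- handle_2: Glued handle, orange with a grey end cap, a rounded bar 70 x 26 x 30 mm, about 60 g; origin at the centre of its underside, x along its length, z up. In its seat the gap to the next seat's handle is 26 mm (may be absent)
- handle_3: Glued handle, orange with a grey end cap, a rounded bar 70 x 26 x 30 mm, about 60 g; origin at the centre of its underside, x along its length, z up. In its seat the gap to the next seat's handle is 26 mm (may be absent)
- tray: Blue open tray on four feet, loose, about 0.5 kg, outside 104 (x) x 170 (y) mm; feet 26 mm high, then a 4 mm floor (its top at z = 30 mm) and 4 mm walls up to z = 52 mm; origin at the centre, level with the undersides of the feet
- control_box: Grey control box, fixed, 80 deep (x) x 100 wide (y) x 95 mm high; origin at the centre of its underside; its white front panel looks to its -x, at x = -40 mm; in it a round hole, 15 mm diameter, its mouth centred at x = -40, y = 0, z = 78 mm. On top, over the origin, sits the red stop button
- stop_button (a joint): Travel of the stop button, m: 0 = up, 0.010 = fully pressed (about 5 N), latched it rests at 0.006. Pressed beyond 0.007 and let go, it latches
- stop_cap (a joint): Turn of the red stop button's cap, rad, counter-clockwise from above positive: 0 while up; when pressed home it springs by itself to 0.80 and locks. Turning it clockwise to below 0 (stop at -0.30, torque up to 0.1 N m) frees it and it springs up when let go
- stop_top (a point): Centre of the top of the red mushroom cap: 40 mm diameter, 18 mm thick, top 127 mm above the table when up; 13 mm of free height below the cap when up, 7 mm when latched. Moves with the cap
- reset_button (a joint): Travel of the reset button, m: 0 = out, grows as it is pushed in, 0.004 = all the way (about 4 N); it springs back
- reset_face (a point): Centre of the face of the blue reset button (13 mm diameter), 7 mm deep in the hole when out; moves with the button, which is pushed along the box's +x
- tool_tray: Shallow dark green tool tray with a pale grid on its floor, fixed, 66 (x) x 190 (y) mm outside, floor 3 mm thick, rim 3 mm thick and 10 mm high; origin at the centre of its underside. The driver starts in it, its tip towards -y
- hex_driver: Hex driver, loose, 34 g: blue handle 18 mm wide, 19 mm high, from y = -9 to +73 mm of its frame, and a thin steel shaft (4.4 mm thick) from there to the tip at y = -73 mm; its axis lies 9 mm above its underside (z of its frame). Origin at the middle of its length on the underside; centre of mass near y = +30 mm
- driver_tip (a point): Tip of the driver's shaft
- caliper: Digital caliper lying flat, 72 x 200 x 12 mm; leave alone
- flush_cutter: Red-handled flush cutter, 135 x 54 x 12 mm; leave alone
- sd_reader: Black card reader, 18 x 53 x 10 mm; leave alone

How it is judged:
On the way, in this order (a step that is already met when the one before it is completed fails the run):
1. the stop button is pressed and locked down (value of joint stop_button above 0.0045 m and value of joint stop_cap above 0.5 rad), for 0.2 s.
2. the pawl is flipped over and stays up (value of joint pawl above 1.6 rad), for 0.2 s.
3. the clamp bar is drawn back (value of joint clamp_bar above 0.023 m), for 0.2 s.
4. all the handles are in the tray, the stop button still locked down (x of handle_1 in the frame of tray between -0.04 and 0.04 m and y of handle_1 in the frame of tray between -0.075 and 0.075 m and z of handle_1 in the frame of tray between 0.015 and 0.055 m and x of handle_2 in the frame of tray between -0.04 and 0.04 m and y of handle_2 in the frame of tray between -0.075 and 0.075 m and z of handle_2 in the frame of tray between 0.015 and 0.055 m and x of handle_3 in the frame of tray between -0.04 and 0.04 m and y of handle_3 in the frame of tray between -0.075 and 0.075 m and z of handle_3 in the frame of tray between 0.015 and 0.055 m and value of joint stop_button above 0.0045 m), for 0.2 s.
5. the stop button is released and up again (value of joint stop_button below 0.002 m), for 0.2 s.
6. the reset button is pushed home with the tip of the hex driver (value of joint reset_button above 0.003 m and distance between driver_tip and reset_face below 0.007 m), for 0.1 s.
At the end, for the whole second after the job is handed in: Handles lie in the tray, none on another (origins within 40 mm in x, 75 mm in y of its middle, under 55 mm above its foot level); the driver lies in the tool tray (origin inside it); pawl up (over 1.6 rad), bar back (over 23 mm), stop button up and reset button out (within 2 mm); all at rest (x of handle_1 in the frame of tray between -0.04 and 0.04 m and y of handle_1 in the frame of tray between -0.075 and 0.075 m and z of handle_1 in the frame of tray between 0.015 and 0.055 m and x of handle_2 in the frame of tray between -0.04 and 0.04 m and y of handle_2 in the frame of tray between -0.075 and 0.075 m and z of handle_2 in the frame of tray between 0.015 and 0.055 m and x of handle_3 in the frame of tray between -0.04 and 0.04 m and y of handle_3 in the frame of tray between -0.075 and 0.075 m and z of handle_3 in the frame of tray between 0.015 and 0.055 m and x of hex_driver in the frame of tool_tray between -0.03 and 0.03 m and y of hex_driver in the frame of tool_tray between -0.092 and 0.092 m and z of hex_driver in the frame of tool_tray between -0.005 and 0.026 m and linear speed of each of handle_1, handle_2, handle_3, hex_driver, tray below 0.02 m/s and value of joint pawl above 1.6 rad and value of joint clamp_bar above 0.023 m and value of joint each of stop_button, reset_button below 0.002 m); the robot touches nothing.
It fails at once if one of the other things on the bench was moved more than 30 mm (distance of any of caliper, flush_cutter, sd_reader from where it was at the start of the episode above 0.03 m).
Of handle_1, handle_2, handle_3 only 1 to 3 are there at a start; the rules pass over those that are not, and their reading is None.
At some moment in a run one of hex_driver may be knocked a few centimetres aside while the robot is not near it.
It also fails if it takes over 210 s, if anything falls off the work surface, if the arm or the gripper's body presses on something with over 40 N, if the wrist force passes 120 N, or if a joint passes its speed limit or range.

## Working session

There is one attempt and no reset: what is moved stays moved. The work goes in short steps, Python scripts to look and compute and a tool call to move; the robot and the scene stay as the last step left them, time stands still between calls to the robot, and variables do not carry over. Pictures are saved under pics/ and viewed, at most 14 in all, crops included, and the job is handed in when it is done.

Besides the shell and the picture viewer there is one more tool, called after ">>>" as a command line: name --argument value ..., lists and objects as JSON in quotes. move_arm: Moves the arm, as the interface text tells. Its arguments: {"type":"object","properties":{"plan":{"type":"array","items":{"type":"object","properties":{"xyz":{"type":"array","items":{"type":"number","minimum":-1,"maximum":1}},"spin":{"type":"number","minimum":-1,"maximum":1},"claw":{"type":"number"}}}}},"required":["plan"]}

```bash
mkdir -p pics
python3 - <<'E'
from bench import status, eyes, env
import cv2, numpy as np, pickle
s=status.get_state(); print({k:np.round(v,3) for k,v in s.items()})
d={}
for n in("scene","side","wrist"):
    r=eyes.get_image(n); d[n]=r; cv2.imwrite(f"pics/{n}0.png",r["image"])
    print(n,{k:np.round(v,4).tolist() for k,v in r.items() if k!="image"})
pickle.dump(d,open("d0.pkl","wb"))
E
```

```text
{'time_s': np.float64(0.0), 'joint_pos': array([-1.316,  0.207,  1.543, -0.   ,  1.393, -0.15 ]), 'joint_velocities': array([ 0.   ,  0.001, -0.001, -0.001,  0.001,  0.   ]), 'joint_torque': array([ 1.0000e-03, -3.7087e+01, -2.8142e+01,  7.0000e-02,  3.6000e-02,
       -0.0000e+00]), 'tcp_pos': array([ 0.227, -0.528,  0.204]), 'eef_rot': array([-3.075, -0.633,  0.   ]), 'force': array([-0.289, -0.463,  0.307]), 'torque': array([0.003, 0.02 , 0.003]), 'finger_force': np.float64(0.0), 'width': np.float64(0.094)}
scene {'intrinsics': [[479.7929, 0.0, 313.0624], [0.0, 479.7929, 198.7597], [0.0, 0.0, 1.0]], 'rvec': [0.544, -2.5405, 1.3647], 'tvec': [0.5124, 0.2014, 1.3396]}
side {'intrinsics': [[386.0267, 0.0, 322.1725], [0.0, 386.0267, 201.4235], [0.0, 0.0, 1.0]], 'rvec': [0.6674, -2.4103, 1.4115], 'tvec': [0.497, 0.2114, 0.9799]}
wrist {'intrinsics': [[358.0284, 0.0, 325.1091], [0.0, 358.0284, 193.4883], [0.0, 0.0, 1.0]], 'hand_eye': [[0.0004, -0.9594, -0.282, 0.0818], [1.0, 0.0004, -0.0001, -0.0009], [0.0002, -0.282, 0.9594, -0.1792], [0.0, 0.0, 0.0, 1.0]]}
```

View pics/scene0.png

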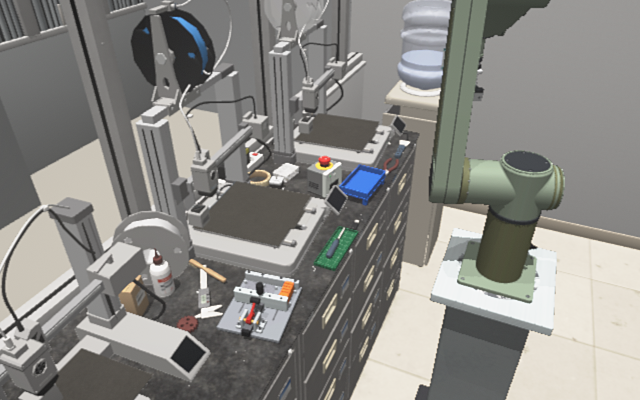

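View pics/side0.png

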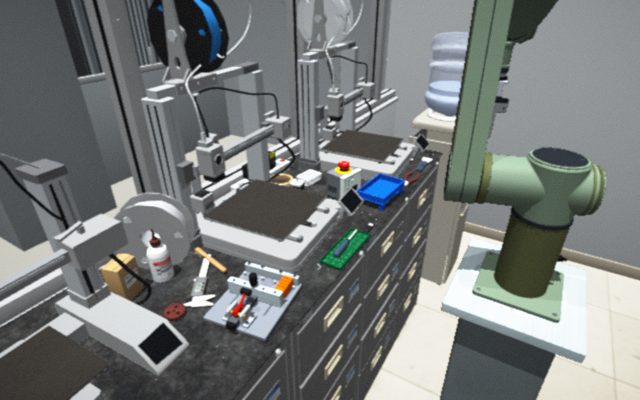

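Run:
```python
import cv2, numpy as np, pickle
d=pickle.load(open("d0.pkl","rb"))
def crop(n,x,y,w,h,f): return cv2.resize(d[n]["image"][y:y+h,x:x+w],None,fx=f,fy=f,interpolation=cv2.INTER_CUBIC)
a=np.hstack([crop("scene",210,260,100,80,4),crop("side",200,255,100,80,4)])
b=np.hstack([crop("scene",300,145,100,70,4),crop("scene",305,215,100,70,4)])
cv2.imwrite("pics/c1.png",np.vstack([a,b])[:600])
```

```text
(no output)
```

View pics/c1.png

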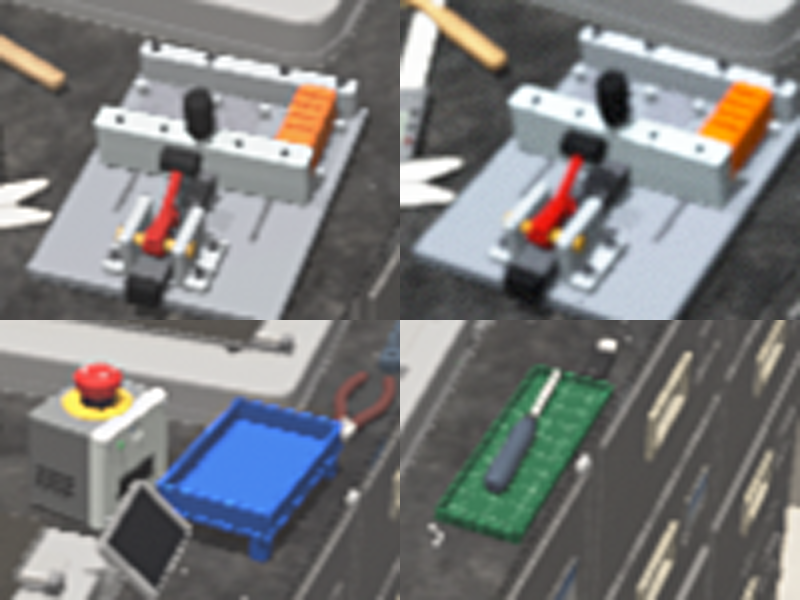

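```bash
cat > h.py <<'E'
import cv2, numpy as np, pickle
from scipy.optimize import least_squares
from scipy.spatial.transform import Rotation as R
def cam(r, st=None):
    """K, world->cam R,t"""
    K=np.array(r["intrinsics"])
    if "rvec" in r: return K, cv2.Rodrigues(np.array(r["rvec"]))[0], np.array(r["tvec"]).ravel()
    H=np.array(r["hand_eye"]); T=np.eye(4); T[:3,:3]=R.from_rotvec(st["eef_rot"]).as_matrix(); T[:3,3]=st["tcp_pos"]
    M=np.linalg.inv(T@H); return K,M[:3,:3],M[:3,3]
def proj(c,P):
    K,Rm,t=c; q=(np.atleast_2d(P)@Rm.T+t)@K.T; return q[:,:2]/q[:,2:]
def onplane(c,uv,z):
    K,Rm,t=c; uv=np.atleast_2d(uv); d=np.c_[uv,np.ones(len(uv))]@np.linalg.inv(K).T@Rm
    o=-Rm.T@t; return o+d*((z-o[2])/d[:,2])[:,None]
def fit(cs,L,uvs,x0):
    """planar pose (x,y,yaw) of body, local points L seen at uvs in cameras cs"""
    L=np.array(L,float)
    def W(p): 
        c,s=np.cos(p[2]),np.sin(p[2]); return np.c_[L[:,0]*c-L[:,1]*s+p[0],L[:,0]*s+L[:,1]*c+p[1],L[:,2]]
    f=lambda p:np.concatenate([(proj(c,W(p))-u).ravel() for c,u in zip(cs,uvs)])
    r=least_squares(f,x0); return r.x, np.abs(r.fun).max()
def shot(n,tag):
    from bench import status,eyes
    st=status.get_state(); r=eyes.get_image(n); cv2.imwrite(f"pics/{tag}.png",r["image"])
    pickle.dump((st,r),open(f"{tag}.pkl","wb")); return st,r
def load(tag):
    st,r=pickle.load(open(f"{tag}.pkl","rb")); return cam(r,st),r["image"],st
E
python3 - <<'E'
from h import *
np.set_printoptions(precision=3,suppress=True)
d=pickle.load(open("d0.pkl","rb")); c=cam(d["scene"])
print("cam at",-c[1].T@c[2])
print("jig",onplane(c,[[217.5,327],[302,287.5],[280,339.5]],.014))
print("cap",onplane(c,[[324.5,158]],.127))
print("tray",onplane(c,[[340,186.3],[360,165],[386,172.5],[367,197]],.052))
print("tool",onplane(c,[[314.2,265],[340,226.8],[358,231.3],[335,270.8]],.01))
print("drv",onplane(c,[[343.8,228],[328.8,257.5]],.012))
print("box",onplane(c,[[307.5,192]],.0),onplane(c,[[330.5,179]],.095), onplane(c,[[341.5,168]],.095))
E
```

```text
cam at [0.045 1.126 0.91 ]
jig [[0.59  0.498 0.014]
 [0.462 0.293 0.014]
 [0.434 0.47  0.014]]
cap [[ 0.608 -0.196  0.127]]
tray [[ 0.535 -0.161  0.052]
 [ 0.523 -0.326  0.052]
 [ 0.421 -0.312  0.052]
 [ 0.431 -0.135  0.052]]
tool [[ 0.471  0.194  0.01 ]
 [ 0.471 -0.002  0.01 ]
 [ 0.412 -0.003  0.01 ]
 [ 0.408  0.193  0.01 ]]
drv [[0.457 0.002 0.012]
 [0.445 0.15  0.012]]
box [[ 0.656 -0.158  0.   ]] [[ 0.556 -0.126  0.095]] [[ 0.55  -0.208  0.095]]
```

```bash
cat >> h.py <<'E'
def go(*tgts):
    """print the moves (units) from where the arm is through targets (x,y,z,yaw deg)"""
    from bench import status
    st=status.get_state(); M=R.from_rotvec(st["eef_rot"]).as_matrix(); p=np.array(st["tcp_pos"])
    yaw=np.degrees(np.arctan2(M[1,0],M[0,0])); print("now",p.round(4),"yaw",round(yaw,1),"t",round(st["time_s"],1))
    for t in tgts:
        d=M.T@(np.array(t[:3])-p)/.2; s=-((t[3]-yaw+180)%360-180)/120
        print(t,"xyz",d.round(3).tolist(),"spin",round(s,3),"rows",int(np.ceil(max(np.linalg.norm(d)*4,abs(s)*14)))+1)
E
python3 -c "
from h import *
go((.33,-.36,.30,10),(.42,-.22,.33,0))"
```

```text
now [ 0.2268 -0.5277  0.2045] yaw 23.3 t 0.1
(0.33, -0.36, 0.3, 10) xyz [0.805, -0.568, -0.476] spin 0.11 rows 6
(0.42, -0.22, 0.33, 0) xyz [1.495, -1.033, -0.625] spin 0.194 rows 9
```

>>> move_arm --plan '[{"xyz":[0.2,-0.14,-0.12],"spin":0.05,"claw":0},{"xyz":[0.4,-0.28,-0.24],"spin":0.1,"claw":0},{"xyz":[0.6,-0.42,-0.36],"spin":0.15,"claw":0},{"xyz":[0.8,-0.56,-0.48],"spin":0.194,"claw":0},{"xyz":[1.0,-0.7,-0.6],"spin":0.194,"claw":0},{"xyz":[1.0,-0.7,-0.6],"spin":0.194,"claw":0}]'

```text
time_s: 0.75
tcp_pos: [0.3573, -0.3184, 0.328]
eef_rot: [3.139, 0.004, 0.005]
force: [-0.5, -0.0, -0.1]
width: 0.0495
finger_force: 0.0
```

```bash
python3 -c "
from h import *
go((.44,-.20,.33,0))"
```

```text
now [ 0.3573 -0.3184  0.328 ] yaw 0.1 t 0.8
(0.44, -0.2, 0.33, 0) xyz [0.415, -0.591, -0.01] spin 0.001 rows 4
```

>>> move_arm --plan '[{"xyz":[0.415,-0.59,0],"claw":0},{"xyz":[0.415,-0.59,0],"claw":0},{"xyz":[0.415,-0.59,0],"claw":0},{"xyz":[0.415,-0.59,0],"claw":0},{"xyz":[0.415,-0.59,0],"claw":0},{"xyz":[0.415,-0.59,0],"claw":0}]'

```text
invalid input at $.plan[0]: expected keys xyz, spin, claw
```

```bash
python3 -c "
from h import *
st,_=shot('wrist','w1'); print(st['tcp_pos'],st['width'])"
```

```text
[ 0.35734392 -0.31839797  0.32796977] 0.04945728807875877
```

View pics/w1.png

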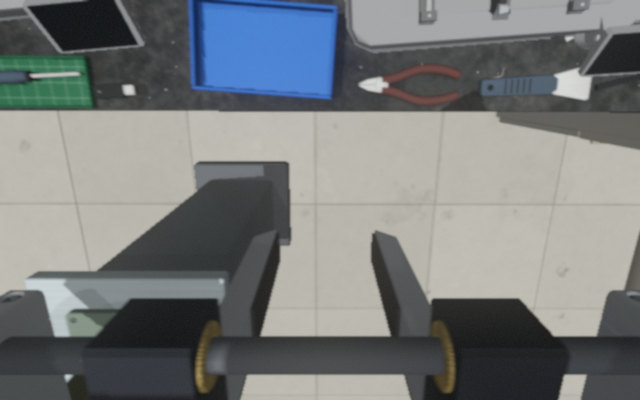

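>>> move_arm --plan '[{"xyz":[0.81,-0.59,0],"spin":0,"claw":0},{"xyz":[0.81,-0.59,0],"spin":0,"claw":0},{"xyz":[0.81,-0.59,0],"spin":0,"claw":0},{"xyz":[0.81,-0.59,0],"spin":0,"claw":0},{"xyz":[0.81,-0.59,0],"spin":0,"claw":0},{"xyz":[0.81,-0.59,0],"spin":0,"claw":0},{"xyz":[0.81,-0.59,0],"spin":0,"claw":0}]'

```text
time_s: 1.5
tcp_pos: [0.5167, -0.2036, 0.3248]
eef_rot: [-3.142, 0.002, 0.002]
force: [0.1, 0.1, -0.3]
width: 0.0007
finger_force: 0.0
```

```bash
python3 -c "
from h import *
st,_=shot('wrist','w2'); print(st['tcp_pos'],st['width'])"
```

```text
[ 0.51666552 -0.20361764  0.32484459] 0.0006604216548626908
```

View pics/w2.png

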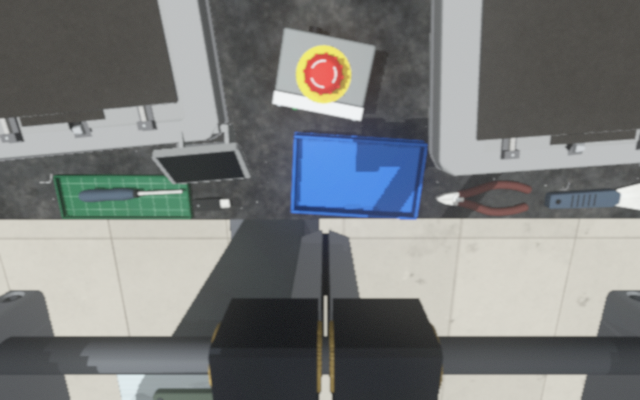

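Run:
```python
from h import *
np.set_printoptions(precision=4,suppress=True)
c,im,st=load("w2")
print("cap",onplane(c,[[323,74]],.127))
print("box",fit([c],[[.04,.05,.095],[.04,-.05,.095],[-.04,.05,.095],[-.04,-.05,.095]],[np.array([[285,28],[376,45],[272,104],[362,121]])],[.608,-.2,0]))
print("tray",fit([c],[[.052,.085,.052],[.052,-.085,.052],[-.052,-.085,.052],[-.052,.085,.052]],[np.array([[293,133],[427,142],[421,218],[290,212]])],[.478,-.235,0]))
print("tool",onplane(c,[[55,176],[62,218],[191,219]],.01))
print("drv",onplane(c,[[80,195],[183,192]],.012))
```

```text
cap [[ 0.6116 -0.201   0.127 ]]
box (array([ 0.6109, -0.2017, -0.181 ]), np.float64(1.3234911391559194))
tray (array([ 0.4866, -0.2453, -0.0517]), np.float64(3.048604957923942))
tool [[ 0.4787  0.1804  0.01  ]
 [ 0.4153  0.1837  0.01  ]
 [ 0.4136 -0.0056  0.01  ]]
drv [[0.4511 0.149  0.012 ]
 [0.4555 0.0006 0.012 ]]
```

```bash
python3 -c "
from h import *
go((.611,-.2013,.20,0),(.611,-.2013,.14,0),(.611,-.2013,.116,0))"
```

```text
now [ 0.5165 -0.2039  0.3251] yaw -0.1 t 1.6
(0.611, -0.2013, 0.2, 0) xyz [0.473, -0.014, 0.625] spin -0.001 rows 5
(0.611, -0.2013, 0.14, 0) xyz [0.473, -0.014, 0.925] spin -0.001 rows 6
(0.611, -0.2013, 0.116, 0) xyz [0.473, -0.014, 1.045] spin -0.001 rows 6
```

>>> move_arm --plan '[{"xyz":[0.473,-0.014,0.2],"spin":0,"claw":0},{"xyz":[0.473,-0.014,0.5],"spin":0,"claw":0},{"xyz":[0.473,-0.014,0.7],"spin":0,"claw":0},{"xyz":[0.473,-0.014,0.8],"spin":0,"claw":0},{"xyz":[0.473,-0.014,0.88],"spin":0,"claw":0},{"xyz":[0.473,-0.014,0.94],"spin":0,"claw":0},{"xyz":[0.473,-0.014,0.97],"spin":0,"claw":0},{"xyz":[0.473,-0.014,0.97],"spin":0,"claw":0},{"xyz":[0.473,-0.014,1.0],"spin":0,"claw":0},{"xyz":[0.473,-0.014,1.0],"spin":0,"claw":0}]'

```text
time_s: 2.55
tcp_pos: [0.613, -0.2008, 0.1272]
eef_rot: [3.14, -0.001, 0.005]
force: [0.2, -0.2, -0.4]
width: 0.0006
finger_force: 0.3
```

```bash
python3 -c "
from h import *
go((.611,-.2013,.1165,0),(.611,-.2013,.115,0))"
```

```text
now [ 0.613  -0.2008  0.1272] yaw -0.0 t 2.5
(0.611, -0.2013, 0.1165, 0) xyz [-0.01, 0.003, 0.053] spin -0.0 rows 2
(0.611, -0.2013, 0.115, 0) xyz [-0.01, 0.003, 0.061] spin -0.0 rows 2
```

>>> move_arm --plan '[{"xyz":[0,0,0.02],"spin":0,"claw":0},{"xyz":[0,0,0.04],"spin":0,"claw":0},{"xyz":[0,0,0.055],"spin":0,"claw":0},{"xyz":[0,0,0.06],"spin":0,"claw":0},{"xyz":[0,0,0.06],"spin":0,"claw":0},{"xyz":[0,0,0.06],"spin":0,"claw":0}]'

```text
time_s: 3.15
tcp_pos: [0.6142, -0.2009, 0.1171]
eef_rot: [3.139, -0.0, 0.008]
force: [-2.6, 0.4, 11.3]
width: 0.0002
finger_force: 5.8
```

>>> move_arm --plan '[{"xyz":[0,0,-0.2],"spin":0,"claw":0},{"xyz":[0,0,-0.5],"spin":0,"claw":0},{"xyz":[-0.3,0,-0.9],"spin":0,"claw":0.4},{"xyz":[-0.6,0,-1],"spin":0,"claw":0.4},{"xyz":[-0.95,0,-1],"spin":0,"claw":0.4},{"xyz":[-0.95,0,-1],"spin":0,"claw":0.4},{"xyz":[-0.95,0,-1],"spin":0,"claw":0.4},{"xyz":[-0.95,0,-1],"spin":0,"claw":0.4}]'

```text
time_s: 3.95
tcp_pos: [0.4206, -0.2002, 0.3153]
eef_rot: [3.139, -0.004, 0.004]
force: [0.8, -0.5, 0.7]
width: 0.0374
finger_force: 0.0
```

Run:
```python
from h import *
d=pickle.load(open("d0.pkl","rb"))
for n,(x,y,w,h) in {"scene":(310,145,35,35),"side":(328,152,35,35)}.items():
    st,r=shot(n,n+"1")
    for im in(d[n]["image"],r["image"]):
        a=im[y:y+h,x:x+w].astype(int); m=(a[...,2]>110)&(a[...,1]<70)&(a[...,0]<80)
        v,u=np.nonzero(m); print(n,m.sum(),u.mean()+x,v.mean()+y,v.min()+y)
go((.40,.10,.33,50),(.42,.25,.33,99),(.46,.35,.33,99))
```

```text
scene 36 324.25 161.66666666666666 159
scene 33 324.0 163.21212121212122 160
side 53 343.22641509433964 165.35849056603774 162
side 51 343.37254901960785 166.64705882352942 163
now [ 0.4224 -0.2     0.3135] yaw -0.1 t 4.0
(0.4, 0.1, 0.33, 50) xyz [-0.114, -1.5, -0.083] spin -0.417 rows 8
(0.42, 0.25, 0.33, 99) xyz [-0.015, -2.25, -0.083] spin -0.826 rows 13
(0.46, 0.35, 0.33, 99) xyz [0.185, -2.75, -0.083] spin -0.826 rows 13
```

>>> move_arm --plan '[{"xyz":[-0.1,-0.25,-0.08],"spin":-0.1,"claw":0.4},{"xyz":[-0.1,-0.5,-0.08],"spin":-0.2,"claw":0.4},{"xyz":[-0.1,-0.75,-0.08],"spin":-0.3,"claw":0.4},{"xyz":[-0.1,-1,-0.08],"spin":-0.4,"claw":0.4},{"xyz":[-0.1,-1,-0.08],"spin":-0.4,"claw":0.4},{"xyz":[-0.1,-1,-0.08],"spin":-0.4,"claw":0.4}]'

```text
time_s: 4.65
tcp_pos: [0.403, 0.0029, 0.3284]
eef_rot: [-2.862, -1.292, 0.002]
force: [0.7, -0.5, 0.1]
width: 0.0374
finger_force: 0.0
```

```bash
python3 -c "
from h import *
go((.41,.17,.33,99),(.50,.30,.36,99))"
```

```text
now [0.403  0.0029 0.3284] yaw 48.6 t 4.7
(0.41, 0.17, 0.33, 99) xyz [0.65, -0.526, -0.007] spin -0.42 rows 7
(0.5, 0.3, 0.36, 99) xyz [1.435, -0.619, -0.157] spin -0.42 rows 8
```

>>> move_arm --plan '[{"xyz":[0.25,-0.2,0],"spin":-0.07,"claw":0.4},{"xyz":[0.45,-0.36,0],"spin":-0.14,"claw":0.4},{"xyz":[0.65,-0.5,0],"spin":-0.21,"claw":0.4},{"xyz":[0.85,-0.55,-0.05],"spin":-0.28,"claw":0.4},{"xyz":[1,-0.6,-0.1],"spin":-0.35,"claw":0.4},{"xyz":[1,-0.6,-0.15],"spin":-0.42,"claw":0.4},{"xyz":[1,-0.6,-0.15],"spin":-0.42,"claw":0.4}]'

```text
time_s: 5.35
tcp_pos: [0.4481, 0.2313, 0.3589]
eef_rot: [-2.049, -2.38, 0.001]
force: [-0.7, -0.6, 0.3]
width: 0.0379
finger_force: 0.0
```

```bash
python3 -c "
from h import *
go((.52,.37,.36,99))"
```

```text
now [0.4481 0.2313 0.3589] yaw 98.5 t 5.3
(0.52, 0.37, 0.36, 99) xyz [0.633, 0.458, -0.006] spin -0.004 rows 5
```

>>> move_arm --plan '[{"xyz":[0.2,0.14,0],"spin":0,"claw":0.4},{"xyz":[0.4,0.3,0],"spin":0,"claw":0.4},{"xyz":[0.63,0.46,0],"spin":0,"claw":0.4},{"xyz":[0.63,0.46,0],"spin":0,"claw":0.4},{"xyz":[0.63,0.46,0],"spin":0,"claw":0.4}]'

```text
time_s: 5.85
tcp_pos: [0.5197, 0.3677, 0.3563]
eef_rot: [-2.054, -2.375, 0.007]
force: [0.1, -0.6, 0.6]
width: 0.0377
finger_force: 0.0
```

```bash
python3 -c "
from h import *
st,r=shot('wrist','w3'); print(st['tcp_pos'])
cv2.imwrite('pics/w3c.png',cv2.resize(r['image'][0:290,120:510],None,fx=2,fy=2,interpolation=cv2.INTER_CUBIC))"
```

```text
[0.51969614 0.36767606 0.3562592 ]
```

View pics/w3c.png

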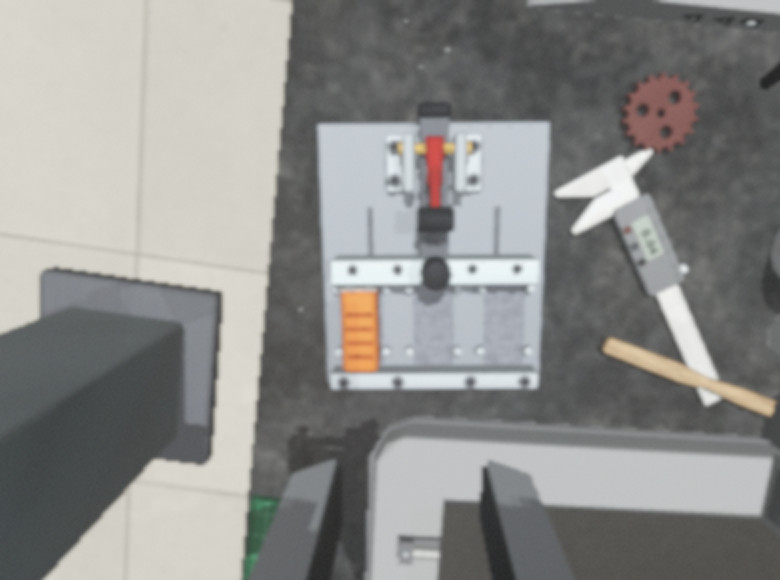

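Run:
```python
from h import *
np.set_printoptions(precision=4,suppress=True)
c,im,st=load("w3")
px=lambda a:np.array(a)/2+[120,0]
L=[[-.096,-.08,.014],[-.096,.08,.014],[.040,-.052,.044]]
uv=px([[318,123],[550,122],[360,331]])
p,e=fit([c],L,[uv],[.526,.396,-1.41]); print("jig",p,np.degrees(p[2]),e)
def loc(u,z):
    q=onplane(c,px([u]),z)[0]; co,si=np.cos(p[2]),np.sin(p[2]); d=q[:2]-p[:2]
    return q, (d@[co,si],d@[-si,co])
for n,u,z in [("knob",(435,264),.088),("grip",(435,217),.068),("hinge",(435,148),.04),("fenceedge",(435,388),.04),("jawfront",(435,258),.053),("h",(360,331),.044)]: print(n,loc(u,z))
x,y,t=p
for lx in(-.096,.09):
    pass
```

```text
jig [ 0.5312  0.3908 -1.4172] -81.2019614628375 1.3193451129428126
knob (array([0.5286, 0.4   , 0.088 ]), (np.float64(-0.00946513683701502), np.float64(-0.0011811718274472218)))
grip (array([0.525, 0.427, 0.068]), (np.float64(-0.03675102567289681), np.float64(-0.0006368823902157479)))
hinge (array([0.5192, 0.4692, 0.04  ]), (np.float64(-0.07934135874836512), np.float64(0.00011764800556340105)))
fenceedge (array([0.5446, 0.3068, 0.04  ]), (np.float64(0.0850491197089814), np.float64(0.0003975486448992216)))
jawfront (array([0.5297, 0.3999, 0.053 ]), (np.float64(-0.00927970272132522), np.float64(-0.000147047177951384)))
h (array([0.486 , 0.3414, 0.044 ]), (np.float64(0.04187791179813374), np.float64(-0.052254993422736755)))
```

```bash
cat >> h.py <<'E'
J=np.array([.5312,.3908,np.radians(-81.2)])
def jig(x,y):
    c,s=np.cos(J[2]),np.sin(J[2]); return J[0]+c*x-s*y, J[1]+s*x+c*y
E
python3 - <<'E'
from h import *
go((*jig(-.035,0),.12,98.8),(*jig(-.035,0),.051,98.8))
E
```

```text
now [0.5195 0.3667 0.3576] yaw 98.3 t 5.9
(np.float64(0.5258454957300587), np.float64(0.4253879933506293), 0.12, 98.8) xyz [0.288, 0.077, 1.187] spin -0.004 rows 6
(np.float64(0.5258454957300587), np.float64(0.4253879933506293), 0.051, 98.8) xyz [0.288, 0.078, 1.532] spin -0.004 rows 8
```

>>> move_arm --plan '[{"xyz":[0.29,0.08,0.25],"spin":-0.004,"claw":0.45},{"xyz":[0.29,0.08,0.5],"spin":-0.004,"claw":0.45},{"xyz":[0.29,0.08,0.75],"spin":-0.004,"claw":0.45},{"xyz":[0.29,0.08,1],"spin":-0.004,"claw":0.45},{"xyz":[0.29,0.08,1],"spin":-0.004,"claw":0.45},{"xyz":[0.29,0.08,1],"spin":-0.004,"claw":0.45},{"xyz":[0.29,0.08,1],"spin":-0.004,"claw":0.45}]'

```text
time_s: 6.6
tcp_pos: [0.5276, 0.4258, 0.1611]
eef_rot: [2.045, 2.384, 0.002]
force: [0.4, 0.8, 0.4]
width: 0.0427
finger_force: 0.0
```

Run:
```python
from h import *
shot("wrist","w4")
go((*jig(-.035,0),.051,98.8))
c,im,st=load("w4"); print(proj(c,[[*jig(-.035,0),.064],[*jig(-.003,0),.088],[*jig(-.079,0),.04]]))
```

```text
now [0.5286 0.4266 0.1627] yaw 98.8 t 6.7
(np.float64(0.5258454957300587), np.float64(0.4253879933506293), 0.051, 98.8) xyz [-0.005, -0.017, 0.558] spin -0.0 rows 4
[[323.64713146 196.07901941]
 [323.67764325 245.05526968]
 [323.5925162  137.38777122]]
```

View pics/w4.png

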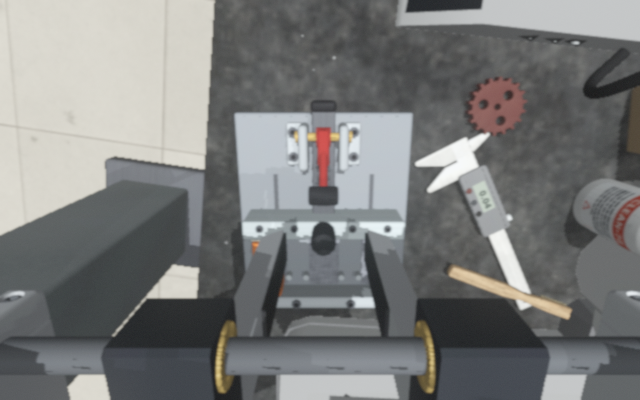

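>>> move_arm --plan '[{"xyz":[-0.005,-0.017,0.2],"spin":0,"claw":0.45},{"xyz":[-0.005,-0.017,0.4],"spin":0,"claw":0.45},{"xyz":[-0.005,-0.017,0.5],"spin":0,"claw":0.45},{"xyz":[-0.005,-0.017,0.555],"spin":0,"claw":0.45},{"xyz":[-0.005,-0.017,0.555],"spin":0,"claw":0.45},{"xyz":[-0.005,-0.017,0.555],"spin":0,"claw":0},{"xyz":[-0.005,-0.017,0.555],"spin":0,"claw":0},{"xyz":[-0.005,-0.017,0.555],"spin":0,"claw":0},{"xyz":[-0.005,-0.017,0.555],"spin":0,"claw":0},{"xyz":[-0.005,-0.017,0.555],"spin":0,"claw":0}]'

```text
time_s: 7.65
tcp_pos: [0.5257, 0.4261, 0.0509]
eef_rot: [2.042, 2.385, 0.007]
force: [1.2, 0.4, 6.3]
width: 0.0239
finger_force: 30.0
```

Run:
```python
from h import *
go((*jig(-.035,0),.051,98.8))
a0=np.radians(28.6)
for t in np.arange(0,1.71,.17):
    print((-np.array([50*(np.cos(a0+t)-np.cos(a0)),50*(np.sin(a0+t)-np.sin(a0))])/200).round(3))
```

```text
now [0.5257 0.4261 0.0509] yaw 98.8 t 7.7
(np.float64(0.5258454957300587), np.float64(0.4253879933506293), 0.051, 98.8) xyz [-0.004, 0.0, -0.001] spin 0.0 rows 2
[-0. -0.]
[ 0.023 -0.035]
[ 0.052 -0.066]
[ 0.086 -0.092]
[ 0.124 -0.111]
[ 0.165 -0.124]
[ 0.207 -0.13 ]
[ 0.249 -0.129]
[ 0.291 -0.12 ]
[ 0.33  -0.105]
[ 0.366 -0.083]
```

>>> move_arm --plan '[{"xyz":[0.01,0,-0.018],"spin":0,"claw":0},{"xyz":[0.023,0,-0.035],"spin":0,"claw":0},{"xyz":[0.037,0,-0.051],"spin":0,"claw":0},{"xyz":[0.052,0,-0.066],"spin":0,"claw":0},{"xyz":[0.069,0,-0.08],"spin":0,"claw":0},{"xyz":[0.086,0,-0.092],"spin":0,"claw":0},{"xyz":[0.105,0,-0.102],"spin":0,"claw":0},{"xyz":[0.124,0,-0.111],"spin":0,"claw":0},{"xyz":[0.165,0,-0.124],"spin":0,"claw":0},{"xyz":[0.207,0,-0.13],"spin":0,"claw":0},{"xyz":[0.249,0,-0.129],"spin":0,"claw":0},{"xyz":[0.291,0,-0.12],"spin":0,"claw":0},{"xyz":[0.33,0,-0.105],"spin":0,"claw":0},{"xyz":[0.35,0,-0.094],"spin":0,"claw":0},{"xyz":[0.35,0,-0.094],"spin":0,"claw":0}]'

```text
time_s: 9.15
tcp_pos: [0.5149, 0.4963, 0.0696]
eef_rot: [2.042, 2.386, 0.009]
force: [2.7, 0.4, 6.1]
width: 0.0231
finger_force: 30.0
```

Still gripped with the pawl over (about 1.62 rad). Release, rise, move back over the knob.

>>> move_arm --plan '[{"xyz":[0.01,0,0.01],"spin":0,"claw":0},{"xyz":[0.01,0,0.01],"spin":0,"claw":0.5},{"xyz":[0.01,0,0.01],"spin":0,"claw":0.5},{"xyz":[0.01,0,0.01],"spin":0,"claw":0.5},{"xyz":[0.01,0,-0.1],"spin":0,"claw":0.5},{"xyz":[0.01,0,-0.3],"spin":0,"claw":0.5},{"xyz":[-0.1,0,-0.5],"spin":0,"claw":0.5},{"xyz":[-0.1,0,-0.5],"spin":0,"claw":0.5},{"xyz":[-0.1,0,-0.5],"spin":0,"claw":0.5}]'

```text
time_s: 10.05
tcp_pos: [0.5166, 0.4745, 0.1684]
eef_rot: [2.044, 2.385, 0.003]
force: [-0.6, 0.1, -1.5]
width: 0.0468
finger_force: 0.0
```

Run:
```python
from h import *
st,r=shot("wrist","w5")
go((*jig(-.003,0),.13,98.8),(*jig(-.003,0),.062,98.8))
c,im,st=load("w5"); print(proj(c,[[*jig(-.114,0),.0755],[*jig(-.035,0),.064],[*jig(-.003,0),.088],[*jig(-.079,0),.04]]))
cv2.imwrite('pics/w5c.png',im[0:260,200:440])
```

```text
now [0.5154 0.4741 0.1662] yaw 98.8 t 10.1
(np.float64(0.5307410424911478), np.float64(0.39376468514433965), 0.13, 98.8) xyz [-0.409, 0.014, 0.181] spin 0.0 rows 3
(np.float64(0.5307410424911478), np.float64(0.39376468514433965), 0.062, 98.8) xyz [-0.408, 0.015, 0.521] spin 0.0 rows 4
[[328.12647598 161.55284865]
 [327.73303957 248.891519  ]
 [327.90464997 296.88862466]
 [327.60817703 192.30369747]]
```

View pics/w5c.png

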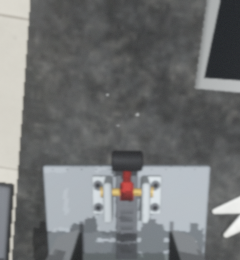

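>>> move_arm --plan '[{"xyz":[-0.2,0.014,0],"spin":0,"claw":0.5},{"xyz":[-0.41,0.014,0],"spin":0,"claw":0.5},{"xyz":[-0.41,0.014,0.15],"spin":0,"claw":0.5},{"xyz":[-0.41,0.014,0.35],"spin":0,"claw":0.5},{"xyz":[-0.41,0.014,0.45],"spin":0,"claw":0.5},{"xyz":[-0.41,0.014,0.52],"spin":0,"claw":0.5},{"xyz":[-0.41,0.014,0.52],"spin":0,"claw":0.5},{"xyz":[-0.41,0.014,0.52],"spin":0,"claw":0},{"xyz":[-0.41,0.014,0.52],"spin":0,"claw":0},{"xyz":[-0.41,0.014,0.52],"spin":0,"claw":0},{"xyz":[-0.41,0.014,0.52],"spin":0,"claw":0}]'

```text
time_s: 11.2
tcp_pos: [0.5305, 0.3944, 0.0647]
eef_rot: [-2.042, -2.385, 0.002]
force: [-1.9, -0.6, 3.7]
width: 0.0194
finger_force: 30.0
```

>>> move_arm --plan '[{"xyz":[0.02,0,0],"spin":0,"claw":0},{"xyz":[0.04,0,0],"spin":0,"claw":0},{"xyz":[0.06,0,0],"spin":0,"claw":0},{"xyz":[0.08,0,0],"spin":0,"claw":0},{"xyz":[0.1,0,0],"spin":0,"claw":0},{"xyz":[0.12,0,0],"spin":0,"claw":0},{"xyz":[0.13,0,0],"spin":0,"claw":0},{"xyz":[0.135,0,0],"spin":0,"claw":0},{"xyz":[0.135,0,0],"spin":0,"claw":0},{"xyz":[0.135,0,0],"spin":0,"claw":0}]'

```text
time_s: 12.2
tcp_pos: [0.5266, 0.4201, 0.0647]
eef_rot: [-2.043, -2.386, 0.003]
force: [-4.3, -3.2, 5.5]
width: 0.0194
finger_force: 30.0
```

Run:
```python
from h import *
go((*jig(-.029,0),.13,98.8),(*jig(.040,-.052),.13,98.8),(*jig(.040,-.052),.022,98.8))
```

```text
now [0.5266 0.4201 0.0647] yaw 98.9 t 12.2
(np.float64(0.5267634107477629), np.float64(0.41945862306195003), 0.13, 98.8) xyz [-0.004, -0.0, -0.326] spin 0.001 rows 3
(np.float64(0.4859315576161408), np.float64(0.34331560125536786), 0.13, 98.8) xyz [-0.348, -0.261, -0.325] spin 0.001 rows 4
(np.float64(0.4859315576161408), np.float64(0.34331560125536786), 0.022, 98.8) xyz [-0.348, -0.26, 0.215] spin 0.001 rows 3
```

>>> move_arm --plan '[{"xyz":[0,0,0],"spin":0,"claw":0.5},{"xyz":[0,0,0],"spin":0,"claw":0.5},{"xyz":[0,0,0],"spin":0,"claw":0.5},{"xyz":[0,0,-0.2],"spin":0,"claw":0.5},{"xyz":[0,0,-0.35],"spin":0,"claw":0.5},{"xyz":[-0.17,-0.13,-0.35],"spin":0,"claw":0.5},{"xyz":[-0.348,-0.26,-0.35],"spin":0,"claw":0.5},{"xyz":[-0.348,-0.26,-0.35],"spin":0,"claw":0.5},{"xyz":[-0.348,-0.26,-0.35],"spin":0,"claw":0.5},{"xyz":[-0.348,-0.26,-0.35],"spin":0,"claw":0.5}]'

```text
time_s: 13.2
tcp_pos: [0.488, 0.3449, 0.134]
eef_rot: [2.043, 2.386, 0.004]
force: [0.1, -0.1, 0.4]
width: 0.0472
finger_force: 0.0
```

Run:
```python
from h import *
st,r=shot("wrist","w6"); c,im,st=load("w6")
a=im.astype(int); m=(a[...,2]>180)&(a[...,1]>70)&(a[...,1]<170)&(a[...,0]<90)
v,u=np.nonzero(m); print(m.sum(),u.min(),u.max(),v.min(),v.max())
go((*jig(.040,-.052),.022,98.8))
co=[[*jig(x,-.052+y),.044] for x in(.005,.075) for y in(-.013,.013)]; print(proj(c,co))
q=onplane(c,[[(u.min()+u.max())/2,np.median(v)]],.044)[0]; print(q)
# bar position check: black knob
print(proj(c,[[*jig(-.029,0),.088]]))
cv2.imwrite('pics/w6.png',im)
```

```text
1459 306 408 10 235
now [0.4881 0.3451 0.1341] yaw 98.9 t 13.2
(np.float64(0.4859315576161408), np.float64(0.34331560125536786), 0.022, 98.8) xyz [-0.008, -0.014, 0.56] spin 0.001 rows 4
[[305.81367525 156.19700657]
 [339.99593649 156.22085798]
 [307.00409374 241.07777321]
 [338.88068794 241.07391036]]
[0.51394986 0.33933707 0.044     ]
[[407.04211837 114.68249574]]
```

View pics/w6.png

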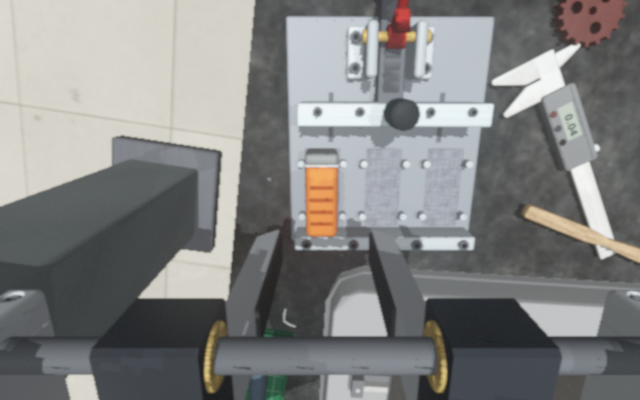

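>>> move_arm --plan '[{"xyz":[-0.006,-0.014,0.2],"spin":0,"claw":0.5},{"xyz":[-0.006,-0.014,0.4],"spin":0,"claw":0.5},{"xyz":[-0.006,-0.014,0.5],"spin":0,"claw":0.5},{"xyz":[-0.006,-0.014,0.55],"spin":0,"claw":0.5},{"xyz":[-0.006,-0.014,0.55],"spin":0,"claw":0.5},{"xyz":[-0.006,-0.014,0.55],"spin":0,"claw":0},{"xyz":[-0.006,-0.014,0.55],"spin":0,"claw":0},{"xyz":[-0.006,-0.014,0.55],"spin":0,"claw":0},{"xyz":[-0.006,-0.014,0.55],"spin":0,"claw":0},{"xyz":[-0.006,-0.014,0.4],"spin":0,"claw":0},{"xyz":[-0.006,-0.014,0.2],"spin":0,"claw":0},{"xyz":[-0.006,-0.014,0],"spin":0,"claw":0},{"xyz":[-0.006,-0.014,-0.3],"spin":0,"claw":0},{"xyz":[-0.006,-0.014,-0.6],"spin":0,"claw":0},{"xyz":[-0.006,-0.014,-0.6],"spin":0,"claw":0},{"xyz":[-0.006,-0.014,-0.6],"spin":0,"claw":0}]'

```text
time_s: 14.85
tcp_pos: [0.4866, 0.3435, 0.2589]
eef_rot: [2.041, 2.383, 0.015]
force: [-0.3, 0.3, -0.9]
width: 0.0258
finger_force: 29.9
```

Run:
```python
from h import *
go((.41,.20,.25,98.8),(.41,.0,.25,90))
```

```text
now [0.4866 0.3435 0.2589] yaw 98.9 t 14.8
(0.41, 0.2, 0.25, 98.8) xyz [-0.65, -0.489, 0.037] spin 0.0 rows 5
(0.41, 0.0, 0.25, 90) xyz [-1.638, -0.643, 0.033] spin 0.074 rows 9
```

>>> move_arm --plan '[{"xyz":[-0.2,-0.15,0],"spin":0,"claw":0},{"xyz":[-0.4,-0.3,0],"spin":0,"claw":0},{"xyz":[-0.6,-0.45,0],"spin":0,"claw":0},{"xyz":[-0.8,-0.5,0],"spin":0,"claw":0},{"xyz":[-1,-0.55,0],"spin":0.03,"claw":0},{"xyz":[-1,-0.55,0],"spin":0.06,"claw":0},{"xyz":[-1,-0.55,0],"spin":0.08,"claw":0}]'

```text
time_s: 15.55
tcp_pos: [0.4046, 0.1262, 0.2509]
eef_rot: [-2.24, -2.199, 0.005]
force: [0.2, 0.2, -0.3]
width: 0.0258
finger_force: 29.9
```

Run:
```python
from h import *
go((.41,-.07,.25,87),(.485,-.278,.25,87))
```

```text
now [0.4046 0.1262 0.2509] yaw 88.9 t 15.6
(0.41, -0.07, 0.25, 87) xyz [-0.98, 0.045, 0.005] spin 0.016 rows 5
(0.485, -0.278, 0.25, 87) xyz [-2.013, 0.439, 0.003] spin 0.016 rows 10
```

>>> move_arm --plan '[{"xyz":[-0.25,0.04,0],"spin":0.016,"claw":0},{"xyz":[-0.5,0.04,0],"spin":0.016,"claw":0},{"xyz":[-0.75,0.04,0],"spin":0.016,"claw":0},{"xyz":[-1,0.05,0],"spin":0.016,"claw":0},{"xyz":[-1,0.05,0],"spin":0.016,"claw":0}]'

```text
time_s: 16.05
tcp_pos: [0.4121, -0.0774, 0.251]
eef_rot: [-2.281, -2.157, 0.005]
force: [0.2, 0.6, -0.4]
width: 0.0258
finger_force: 29.9
```

Run:
```python
from h import *
shot("wrist","w7")
go((.485,-.278,.20,87))
```

```text
now [ 0.4121 -0.0746  0.251 ] yaw 86.9 t 16.1
(0.485, -0.278, 0.2, 87) xyz [-0.996, 0.419, 0.252] spin -0.0 rows 6
```

>>> move_arm --plan '[{"xyz":[-0.25,0.05,0],"spin":0,"claw":0},{"xyz":[-0.5,0.2,0],"spin":0,"claw":0},{"xyz":[-0.75,0.3,0],"spin":0,"claw":0},{"xyz":[-0.99,0.42,0.05],"spin":0,"claw":0},{"xyz":[-0.99,0.42,0.25],"spin":0,"claw":0},{"xyz":[-0.99,0.42,0.25],"spin":0,"claw":0},{"xyz":[-0.99,0.42,0.25],"spin":0,"claw":0}]'

```text
time_s: 16.8
tcp_pos: [0.4873, -0.2714, 0.2007]
eef_rot: [-2.266, -2.166, 0.0]
force: [-0.1, 0.8, -0.2]
width: 0.0258
finger_force: 29.9
```

Run:
```python
from h import *
go((.485,-.278,.042,87))
```

```text
now [ 0.4873 -0.2714  0.2007] yaw 87.4 t 16.8
(0.485, -0.278, 0.042, 87) xyz [-0.037, -0.006, 0.793] spin 0.003 rows 5
```

>>> move_arm --plan '[{"xyz":[-0.03,0,0.2],"spin":0,"claw":0},{"xyz":[-0.03,0,0.4],"spin":0,"claw":0},{"xyz":[-0.03,0,0.6],"spin":0,"claw":0},{"xyz":[-0.03,0,0.7],"spin":0,"claw":0},{"xyz":[-0.03,0,0.76],"spin":0,"claw":0},{"xyz":[-0.03,0,0.785],"spin":0,"claw":0},{"xyz":[-0.03,0,0.785],"spin":0,"claw":0}]'

```text
time_s: 17.5
tcp_pos: [0.489, -0.2798, 0.0475]
eef_rot: [2.27, 2.169, 0.001]
force: [-0.1, 0.4, -0.6]
width: 0.0257
finger_force: 29.9
```

>>> move_arm --plan '[{"xyz":[0,0,0.015],"spin":0,"claw":0},{"xyz":[0,0,0.025],"spin":0,"claw":0},{"xyz":[0,0,0.025],"spin":0,"claw":0},{"xyz":[0,0,0.025],"spin":0,"claw":0.5},{"xyz":[0,0,0.025],"spin":0,"claw":0.5},{"xyz":[0,0,0.025],"spin":0,"claw":0.5},{"xyz":[0,0,-0.2],"spin":0,"claw":0.5},{"xyz":[0,0,-0.5],"spin":0,"claw":0.5},{"xyz":[0,0,-0.8],"spin":0,"claw":0.7},{"xyz":[0,0,-0.8],"spin":0,"claw":0.7},{"xyz":[0,0,-0.8],"spin":0,"claw":0.7}]'

```text
time_s: 18.6
tcp_pos: [0.4905, -0.282, 0.2113]
eef_rot: [2.266, 2.162, 0.002]
force: [-0.2, -0.2, -0.6]
width: 0.065
finger_force: 0.0
```

Run:
```python
from h import *
shot("wrist","w8"); shot("scene","s8")
c,im,st=load("s8"); a=im[155:205,330:395].astype(int); m=(a[...,2]>150)&(a[...,1]>50)&(a[...,1]<170)&(a[...,0]<90)
v,u=np.nonzero(m); print(m.sum(), onplane(c,[[u.mean()+330,v.mean()+155]],.058) if m.any() else "")
go((.45,-.22,.24,70),(.611,-.2013,.20,50),(.611,-.2013,.111,50))
```

```text
46 [[ 0.48433577 -0.28578436  0.058     ]]
now [ 0.4876 -0.2798  0.2056] yaw 87.3 t 18.7
(0.45, -0.22, 0.24, 70) xyz [0.29, -0.202, -0.172] spin 0.144 rows 4
(0.611, -0.2013, 0.2, 50) xyz [0.421, 0.598, 0.028] spin 0.311 rows 6
(0.611, -0.2013, 0.111, 50) xyz [0.421, 0.598, 0.473] spin 0.311 rows 6
```

Run:
```python
from h import *
go((.611,-.2013,.16,80),(.611,-.2013,.105,80))
```

```text
now [ 0.4876 -0.2798  0.2056] yaw 87.3 t 18.7
(0.611, -0.2013, 0.16, 80) xyz [0.421, 0.598, 0.228] spin 0.061 rows 5
(0.611, -0.2013, 0.105, 80) xyz [0.421, 0.598, 0.503] spin 0.061 rows 5
```

>>> move_arm --plan '[{"xyz":[0.14,0.2,0.08],"spin":0.03,"claw":0.7},{"xyz":[0.28,0.4,0.16],"spin":0.06,"claw":0.7},{"xyz":[0.42,0.598,0.23],"spin":0.06,"claw":0.7},{"xyz":[0.42,0.598,0.23],"spin":0.06,"claw":0.7},{"xyz":[0.42,0.598,0.23],"spin":0.06,"claw":0.7},{"xyz":[0.42,0.598,0.23],"spin":0.06,"claw":0.7}]'

```text
time_s: 19.3
tcp_pos: [0.6098, -0.2019, 0.1586]
eef_rot: [-2.403, -2.02, 0.003]
force: [-0.2, 0.5, 0.7]
width: 0.0659
finger_force: 0.0
```

Run:
```python
from h import *
go((.611,-.2013,.105,80))
```

```text
now [ 0.6098 -0.2019  0.1586] yaw 80.1 t 19.3
(0.611, -0.2013, 0.105, 80) xyz [0.004, 0.006, 0.268] spin 0.001 rows 3
```

>>> move_arm --plan '[{"xyz":[0.004,0.006,0.12],"spin":0,"claw":0.7},{"xyz":[0.004,0.006,0.2],"spin":0,"claw":0.7},{"xyz":[0.004,0.006,0.255],"spin":0,"claw":0.7},{"xyz":[0.004,0.006,0.255],"spin":0,"claw":0.7},{"xyz":[0.004,0.006,0.255],"spin":0,"claw":0},{"xyz":[0.004,0.006,0.255],"spin":0,"claw":0},{"xyz":[0.004,0.006,0.255],"spin":0,"claw":0},{"xyz":[0.004,0.006,0.255],"spin":0,"claw":0}]'

```text
time_s: 20.1
tcp_pos: [0.613, -0.2013, 0.1102]
eef_rot: [2.403, 2.022, 0.0]
force: [-0.6, 0.5, 2.4]
width: 0.039
finger_force: 30.0
```

>>> move_arm --plan '[{"xyz":[0,0,0],"spin":0.06,"claw":0},{"xyz":[0,0,0],"spin":0.12,"claw":0},{"xyz":[0,0,0],"spin":0.18,"claw":0},{"xyz":[0,0,0],"spin":0.24,"claw":0},{"xyz":[0,0,0],"spin":0.3,"claw":0},{"xyz":[0,0,0],"spin":0.36,"claw":0},{"xyz":[0,0,0],"spin":0.42,"claw":0},{"xyz":[0,0,0],"spin":0.48,"claw":0},{"xyz":[0,0,0],"spin":0.48,"claw":0},{"xyz":[0,0,0],"spin":0.48,"claw":0}]'

```text
time_s: 21.1
tcp_pos: [0.6132, -0.2014, 0.1102]
eef_rot: [3.079, 0.618, 0.001]
force: [-0.1, -1.4, 3.2]
width: 0.039
finger_force: 30.0
```

>>> move_arm --plan '[{"xyz":[0,0,0],"spin":0,"claw":0.7},{"xyz":[0,0,0],"spin":0,"claw":0.7},{"xyz":[0,0,0],"spin":0,"claw":0.7},{"xyz":[0,0,-0.2],"spin":0,"claw":0.7},{"xyz":[0,0,-0.5],"spin":0,"claw":0.7},{"xyz":[-0.2,0,-0.8],"spin":0,"claw":0.7},{"xyz":[-0.4,0,-0.8],"spin":0,"claw":0.7},{"xyz":[-0.4,0,-0.8],"spin":0,"claw":0.7},{"xyz":[-0.4,0,-0.8],"spin":0,"claw":0.7}]'

```text
time_s: 22.0
tcp_pos: [0.5384, -0.2326, 0.2705]
eef_rot: [3.08, 0.611, 0.003]
force: [0.7, 0.6, -0.2]
width: 0.0658
finger_force: 0.0
```

Run:
```python
from h import *
st,r=shot("scene","s9")
d=pickle.load(open("d0.pkl","rb"))
for im in(d["scene"]["image"],load("scene1")[1],r["image"]):
    a=im[145:180,310:345].astype(int); m=(a[...,2]>110)&(a[...,1]<70)&(a[...,0]<80)
    v,u=np.nonzero(m); print(m.sum(),u.mean()+310,v.mean()+145,v.min()+145)
go((.40,-.02,.30,60),(.42,.07,.3,90))
```

```text
36 324.25 161.66666666666666 159
33 324.0 163.21212121212122 160
36 324.25 161.66666666666666 159
now [ 0.5386 -0.2317  0.2688] yaw 22.5 t 22.1
(0.4, -0.02, 0.3, 60) xyz [-0.236, -1.243, -0.155] spin -0.313 rows 7
(0.42, 0.07, 0.3, 90) xyz [0.029, -1.621, -0.155] spin -0.563 rows 9
```

>>> move_arm --plan '[{"xyz":[-0.15,-0.2,-0.1],"spin":-0.06,"claw":0.7},{"xyz":[-0.24,-0.4,-0.15],"spin":-0.12,"claw":0.7},{"xyz":[-0.24,-0.6,-0.15],"spin":-0.18,"claw":0.7},{"xyz":[-0.24,-0.8,-0.15],"spin":-0.24,"claw":0.7},{"xyz":[-0.24,-1,-0.15],"spin":-0.3,"claw":0.7},{"xyz":[-0.24,-1,-0.15],"spin":-0.36,"claw":0.7},{"xyz":[-0.24,-1,-0.15],"spin":-0.42,"claw":0.7},{"xyz":[-0.24,-1,-0.15],"spin":-0.42,"claw":0.7}]'

```text
time_s: 22.85
tcp_pos: [0.4178, -0.0641, 0.2974]
eef_rot: [-2.522, -1.868, 0.002]
force: [-0.4, -0.3, -0.8]
width: 0.0663
finger_force: 0.0
```

Run:
```python
from h import *
go((.43,.07,.25,90))
```

```text
now [ 0.4178 -0.0641  0.2974] yaw 73.0 t 22.9
(0.43, 0.07, 0.25, 90) xyz [0.659, -0.136, 0.238] spin -0.141 rows 4
```

>>> move_arm --plan '[{"xyz":[0.2,-0.05,0.05],"spin":-0.07,"claw":0.7},{"xyz":[0.4,-0.1,0.15],"spin":-0.14,"claw":0.7},{"xyz":[0.66,-0.136,0.24],"spin":-0.14,"claw":0.7},{"xyz":[0.66,-0.136,0.24],"spin":-0.14,"claw":0.7},{"xyz":[0.66,-0.136,0.24],"spin":-0.14,"claw":0.7},{"xyz":[0.66,-0.136,0.24],"spin":-0.14,"claw":0.7}]'

```text
time_s: 23.45
tcp_pos: [0.4309, 0.0682, 0.251]
eef_rot: [-2.228, -2.215, 0.001]
force: [0.4, -0.1, -0.3]
width: 0.0659
finger_force: 0.0
```

Run:
```python
from h import *
st,r=shot("wrist","w10"); im=r["image"]
cv2.imwrite('pics/w10c.png',cv2.resize(im[0:290,130:520],None,fx=2,fy=2,interpolation=cv2.INTER_CUBIC)); print(st["tcp_pos"])
```

```text
[0.43086642 0.06820118 0.25101468]
```

View pics/w10c.png

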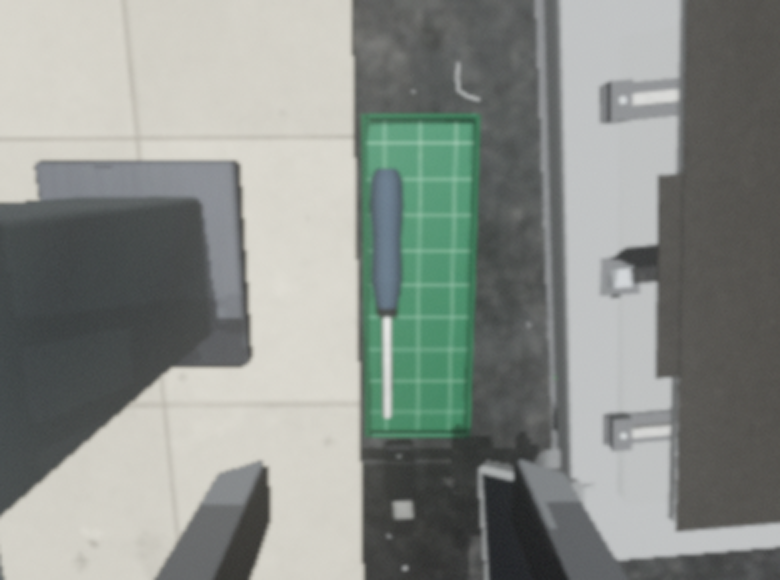

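Run:
```python
from h import *
np.set_printoptions(precision=4,suppress=True)
c,im,st=load("w10"); px=lambda a:np.array(a)/2+[130,0]
print("tool",fit([c],[[-.033,.095,.01],[.033,.095,.01],[.033,-.095,.01],[-.033,-.095,.01]],[px([[360,115],[480,115],[472,437],[368,437]])],[.44,.09,0]))
print("drv",onplane(c,px([[387,169],[387,417],[387,315]]),.012))
```

```text
tool (array([0.4475, 0.089 , 0.0049]), np.float64(0.9330058419718341))
drv [[0.4286 0.1552 0.012 ]
 [0.4276 0.0089 0.012 ]
 [0.428  0.0726 0.012 ]]
```

Run:
```python
from h import *
go((.4283,.112,.06,90.3),(.4283,.112,.0125,90.3))
```

```text
now [0.4311 0.0678 0.2514] yaw 89.6 t 23.5
(0.4283, 0.112, 0.06, 90.3) xyz [0.222, -0.016, 0.957] spin -0.006 rows 5
(0.4283, 0.112, 0.0125, 90.3) xyz [0.222, -0.016, 1.195] spin -0.006 rows 6
```

>>> move_arm --plan '[{"xyz":[0.1,-0.016,0.25],"spin":-0.006,"claw":0.5},{"xyz":[0.22,-0.016,0.5],"spin":-0.006,"claw":0.5},{"xyz":[0.222,-0.016,0.7],"spin":-0.006,"claw":0.5},{"xyz":[0.222,-0.016,0.9],"spin":-0.006,"claw":0.5},{"xyz":[0.222,-0.016,1],"spin":-0.006,"claw":0.5},{"xyz":[0.222,-0.016,1],"spin":-0.006,"claw":0.5},{"xyz":[0.222,-0.016,1],"spin":-0.006,"claw":0.5}]'

```text
time_s: 24.2
tcp_pos: [0.4288, 0.1121, 0.0521]
eef_rot: [2.215, 2.227, 0.001]
force: [0.7, 0.6, 0.4]
width: 0.0472
finger_force: 0.0
```

Run:
```python
from h import *
go((.4283,.112,.0125,90.3))
```

```text
now [0.4288 0.1121 0.0521] yaw 90.3 t 24.2
(0.4283, 0.112, 0.0125, 90.3) xyz [-0.001, -0.002, 0.198] spin 0.0 rows 2
```

>>> move_arm --plan '[{"xyz":[0,0,0.1],"spin":0,"claw":0.5},{"xyz":[0,0,0.16],"spin":0,"claw":0.5},{"xyz":[0,0,0.193],"spin":0,"claw":0.5},{"xyz":[0,0,0.193],"spin":0,"claw":0.5},{"xyz":[0,0,0.193],"spin":0,"claw":0},{"xyz":[0,0,0.193],"spin":0,"claw":0},{"xyz":[0,0,0.193],"spin":0,"claw":0},{"xyz":[0,0,0.193],"spin":0,"claw":0}]'

```text
time_s: 25.0
tcp_pos: [0.428, 0.1132, 0.013]
eef_rot: [2.212, 2.23, 0.001]
force: [0.7, -0.6, 3.2]
width: 0.0187
finger_force: 29.0
```

>>> move_arm --plan '[{"xyz":[0,0.035,-0.005],"spin":0,"claw":0},{"xyz":[0,0.07,-0.005],"spin":0,"claw":0},{"xyz":[0,0.105,-0.005],"spin":0,"claw":0},{"xyz":[0,0.105,-0.005],"spin":0,"claw":0},{"xyz":[0,0.105,0],"spin":0,"claw":0},{"xyz":[0,0.105,0],"spin":0,"claw":0.24},{"xyz":[0,0.105,0],"spin":0,"claw":0.24},{"xyz":[0,0.105,0],"spin":0,"claw":0.24},{"xyz":[0,0.105,0.035],"spin":0,"claw":0.24},{"xyz":[0,0.105,0.035],"spin":0,"claw":0.24},{"xyz":[0,0.105,0.035],"spin":0,"claw":0},{"xyz":[0,0.105,0.035],"spin":0,"claw":0},{"xyz":[0,0.105,0.035],"spin":0,"claw":0},{"xyz":[0,0.105,0.035],"spin":0,"claw":0}]'

```text
time_s: 26.4
tcp_pos: [0.4487, 0.1133, 0.0057]
eef_rot: [2.213, 2.23, 0.0]
force: [1.0, -0.0, 0.0]
width: 0.0187
finger_force: 30.0
```

>>> move_arm --plan '[{"xyz":[0,0,-0.1],"spin":0,"claw":0},{"xyz":[0,0,-0.3],"spin":0,"claw":0},{"xyz":[0,0,-0.5],"spin":0,"claw":0},{"xyz":[-0.1,-0.1,-0.75],"spin":0,"claw":0},{"xyz":[-0.2,-0.2,-1],"spin":0,"claw":0},{"xyz":[-0.2,-0.2,-1],"spin":0,"claw":0},{"xyz":[-0.2,-0.2,-1],"spin":0,"claw":0}]'

```text
time_s: 27.1
tcp_pos: [0.4106, 0.0724, 0.2088]
eef_rot: [2.21, 2.225, 0.008]
force: [-0.7, -1.1, 0.1]
width: 0.0188
finger_force: 30.0
```

Run:
```python
from h import *
np.set_printoptions(precision=4,suppress=True)
st,r=shot("wrist","w11"); st,r=shot("scene","s11"); print(st["width"])
# tool-frame tip prediction: along tool -x (world -y)
go((.42,-.05,.25,130),(.40,-.16,.25,169.6))
c,im,_=load("w11"); H=np.array(pickle.load(open("w11.pkl","rb"))[1]["hand_eye"]); Hi=np.linalg.inv(H)
for q in([-.104,0,-.0063],[.042,0,-.0063],[.0,0,0]):
    p=c[0]@(Hi@np.r_[q,1])[:3]; print(q,p[:2]/p[2])
```

```text
0.018605520354111633
now [0.4087 0.0731 0.2052] yaw 90.4 t 27.2
(0.42, -0.05, 0.25, 130) xyz [-0.616, 0.052, -0.224] spin -0.33 rows 6
(0.4, -0.16, 0.25, 169.6) xyz [-1.165, -0.052, -0.224] spin -0.66 rows 11
[-0.104, 0, -0.0063] [326.6711 407.5469]
[0.042, 0, -0.0063] [327.1478 174.7382]
[0.0, 0, 0] [326.9225 247.0242]
```

>>> move_arm --plan '[{"xyz":[-0.15,0,-0.15],"spin":-0.06,"claw":0},{"xyz":[-0.3,0,-0.3],"spin":-0.12,"claw":0},{"xyz":[-0.45,0,-0.35],"spin":-0.18,"claw":0},{"xyz":[-0.6,0,-0.35],"spin":-0.24,"claw":0},{"xyz":[-0.75,0,-0.35],"spin":-0.3,"claw":0},{"xyz":[-0.85,0,-0.35],"spin":-0.36,"claw":0},{"xyz":[-0.95,0,-0.35],"spin":-0.42,"claw":0},{"xyz":[-1,0,-0.35],"spin":-0.48,"claw":0},{"xyz":[-1,0,-0.35],"spin":-0.54,"claw":0},{"xyz":[-1,0,-0.35],"spin":-0.6,"claw":0},{"xyz":[-1,0,-0.35],"spin":-0.66,"claw":0},{"xyz":[-1,0,-0.35],"spin":-0.66,"claw":0}]'

```text
time_s: 28.4
tcp_pos: [0.41, -0.1263, 0.2732]
eef_rot: [-0.283, -3.124, -0.003]
force: [0.1, 0.6, -0.7]
width: 0.0186
finger_force: 30.0
```

Run:
```python
from h import *
go((.4444,-.1712,.13,169.6),(.4444,-.1712,.0717,169.6))
```

```text
now [ 0.41   -0.1263  0.2732] yaw 169.7 t 28.4
(0.4444, -0.1712, 0.13, 169.6) xyz [-0.213, -0.191, 0.715] spin 0.001 rows 5
(0.4444, -0.1712, 0.0717, 169.6) xyz [-0.214, -0.192, 1.006] spin 0.001 rows 6
```

>>> move_arm --plan '[{"xyz":[-0.1,-0.1,0.15],"spin":0,"claw":0},{"xyz":[-0.214,-0.19,0.35],"spin":0,"claw":0},{"xyz":[-0.214,-0.192,0.55],"spin":0,"claw":0},{"xyz":[-0.214,-0.192,0.75],"spin":0,"claw":0},{"xyz":[-0.214,-0.192,0.9],"spin":0,"claw":0},{"xyz":[-0.214,-0.192,1],"spin":0,"claw":0},{"xyz":[-0.214,-0.192,1],"spin":0,"claw":0},{"xyz":[-0.214,-0.192,1],"spin":0,"claw":0}]'

```text
time_s: 29.2
tcp_pos: [0.4453, -0.1719, 0.0748]
eef_rot: [-0.285, -3.127, -0.002]
force: [0.1, -0.2, 0.6]
width: 0.0186
finger_force: 30.0
```

Run:
```python
from h import *
a,r1=shot("scene","s12"); b,r2=shot("side","d12")
go((.4444,-.1712,.0717,169.6))
M=R.from_rotvec(b["eef_rot"]).as_matrix(); tip=M@[-.1044,0,-.0063]+b["tcp_pos"]; print("tip",tip)
mouth=[.5717,-.1945,.078]
out=[]
for r in(r1,r2):
    c=cam(r); P=proj(c,[tip,mouth]); print(P)
    x,y=np.round(P.mean(0)).astype(int); f=8
    im=cv2.resize(r["image"][y-30:y+30,x-25:x+25],None,fx=f,fy=f,interpolation=cv2.INTER_CUBIC)
    for p,col in zip(P,[(0,255,0),(255,0,255)]): cv2.circle(im,tuple(int(v) for v in (p-[x-25,y-30]+.5)*f),4,col,1)
    out.append(im)
cv2.imwrite("pics/c12.png",np.hstack(out))
```

```text
now [ 0.4468 -0.1729  0.0767] yaw 169.6 t 29.3
(0.4444, -0.1712, 0.0717, 169.6) xyz [0.013, 0.006, 0.025] spin 0.0 rows 2
tip [ 0.54893041 -0.19134884  0.0823533 ]
[[339.82403559 173.56301165]
 [333.95199822 172.87949753]]
[[358.37358437 178.45366276]
 [352.830013   177.76689668]]
```

View pics/c12.png

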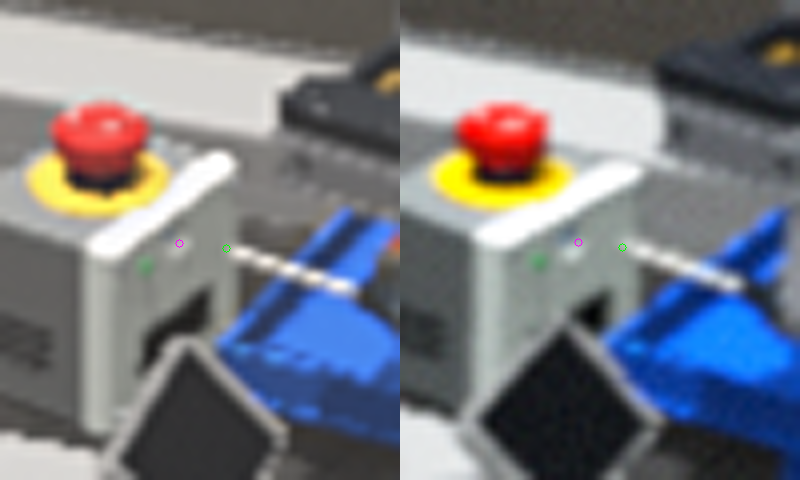

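>>> move_arm --plan '[{"xyz":[0.006,0.003,0.015],"spin":0,"claw":0},{"xyz":[0.006,0.003,0.015],"spin":0,"claw":0},{"xyz":[0.006,0.003,0.015],"spin":0,"claw":0},{"xyz":[0.006,0.003,0.015],"spin":0,"claw":0}]'

```text
time_s: 29.7
tcp_pos: [0.4448, -0.1718, 0.0731]
eef_rot: [0.283, 3.128, -0.001]
force: [1.0, -0.3, -1.5]
width: 0.0187
finger_force: 30.0
```

Run:
```python
from h import *
d=np.array([.9837,-.1801]); m=np.array([.5717,-.1945])
for k in(-.02,0,.007,.011,.013):
    go((*(m+(k-.1044)*d),.0717,169.6))
```

```text
now [ 0.4448 -0.1718  0.0731] yaw 169.6 t 29.7
(np.float64(0.44932772), np.float64(-0.17209556), 0.0717, 169.6) xyz [-0.022, 0.002, 0.007] spin 0.0 rows 2
now [ 0.4448 -0.1718  0.0731] yaw 169.6 t 29.7
(np.float64(0.46900171999999996), np.float64(-0.17569756), 0.0717, 169.6) xyz [-0.122, 0.002, 0.007] spin 0.0 rows 2
now [ 0.4448 -0.1718  0.0731] yaw 169.6 t 29.7
(np.float64(0.47588761999999996), np.float64(-0.17695826), 0.0717, 169.6) xyz [-0.157, 0.002, 0.007] spin 0.0 rows 2
now [ 0.4448 -0.1718  0.0731] yaw 169.6 t 29.7
(np.float64(0.47982241999999997), np.float64(-0.17767866), 0.0717, 169.6) xyz [-0.177, 0.002, 0.007] spin 0.0 rows 2
now [ 0.4448 -0.1718  0.0731] yaw 169.6 t 29.7
(np.float64(0.48178982), np.float64(-0.17803886), 0.0717, 169.6) xyz [-0.187, 0.002, 0.007] spin 0.0 rows 2
```

>>> move_arm --plan '[{"xyz":[-0.04,0.002,0.005],"spin":0,"claw":0},{"xyz":[-0.08,0.002,0.005],"spin":0,"claw":0},{"xyz":[-0.11,0.002,0.005],"spin":0,"claw":0},{"xyz":[-0.13,0.002,0.005],"spin":0,"claw":0},{"xyz":[-0.145,0.002,0.005],"spin":0,"claw":0},{"xyz":[-0.145,0.002,0.005],"spin":0,"claw":0}]'

```text
time_s: 30.3
tcp_pos: [0.4736, -0.1766, 0.0716]
eef_rot: [0.283, 3.129, -0.0]
force: [0.1, 0.1, -0.5]
width: 0.0189
finger_force: 30.0
```

>>> move_arm --plan '[{"xyz":[-0.01,0,0],"spin":0,"claw":0},{"xyz":[-0.02,0,0],"spin":0,"claw":0},{"xyz":[-0.03,0,0],"spin":0,"claw":0},{"xyz":[-0.035,0,0],"spin":0,"claw":0},{"xyz":[-0.035,0,0],"spin":0,"claw":0},{"xyz":[-0.035,0,0],"spin":0,"claw":0}]'

```text
time_s: 30.9
tcp_pos: [0.4796, -0.1775, 0.0715]
eef_rot: [-0.283, -3.128, -0.0]
force: [-3.1, 0.3, 0.4]
width: 0.0185
finger_force: 30.0
```

>>> move_arm --plan '[{"xyz":[-0.01,0,0],"spin":0,"claw":0},{"xyz":[-0.02,0,0],"spin":0,"claw":0},{"xyz":[-0.02,0,0],"spin":0,"claw":0},{"xyz":[-0.02,0,0],"spin":0,"claw":0},{"xyz":[-0.02,0,0],"spin":0,"claw":0}]'

```text
time_s: 31.4
tcp_pos: [0.4824, -0.178, 0.0711]
eef_rot: [-0.283, -3.125, -0.001]
force: [-5.4, -0.4, 2.4]
width: 0.0189
finger_force: 30.0
```

>>> move_arm --plan '[{"xyz":[-0.01,0,0],"spin":0,"claw":0},{"xyz":[-0.02,0,0],"spin":0,"claw":0},{"xyz":[-0.02,0,0],"spin":0,"claw":0},{"xyz":[-0.02,0,0],"spin":0,"claw":0}]'

```text
time_s: 31.8
tcp_pos: [0.4834, -0.1777, 0.0699]
eef_rot: [-0.282, -3.118, -0.004]
force: [-11.0, 1.0, 2.3]
width: 0.0184
finger_force: 30.0
```

>>> move_arm --plan '[{"xyz":[0.05,0,0],"spin":0,"claw":0},{"xyz":[0.12,0,0],"spin":0,"claw":0},{"xyz":[0.22,0,0],"spin":0,"claw":0},{"xyz":[0.3,0,0],"spin":0,"claw":0},{"xyz":[0.35,0,-0.2],"spin":0,"claw":0},{"xyz":[0.35,0,-0.45],"spin":0,"claw":0},{"xyz":[0.35,0,-0.7],"spin":0,"claw":0},{"xyz":[0.35,0,-1],"spin":0,"claw":0},{"xyz":[0.35,0,-1],"spin":0,"claw":0},{"xyz":[0.35,0,-1],"spin":0,"claw":0}]'

```text
time_s: 32.8
tcp_pos: [0.4213, -0.1677, 0.2747]
eef_rot: [0.282, 3.121, -0.005]
force: [-0.6, -0.0, -1.8]
width: 0.0189
finger_force: 30.0
```

Run:
```python
from h import *
go((.41,.03,.27,90.4),(.4475,.113,.15,90.4))
```

```text
now [ 0.4213 -0.1677  0.2747] yaw 169.7 t 32.8
(0.41, 0.03, 0.27, 90.4) xyz [0.233, 0.962, 0.019] spin 0.661 rows 11
(0.4475, 0.113, 0.15, 90.4) xyz [0.128, 1.406, 0.619] spin 0.661 rows 11
```

>>> move_arm --plan '[{"xyz":[0.05,0.1,0],"spin":0.06,"claw":0},{"xyz":[0.1,0.2,0],"spin":0.12,"claw":0},{"xyz":[0.15,0.3,0],"spin":0.18,"claw":0},{"xyz":[0.2,0.4,0],"spin":0.24,"claw":0},{"xyz":[0.23,0.5,0],"spin":0.3,"claw":0},{"xyz":[0.23,0.6,0],"spin":0.36,"claw":0},{"xyz":[0.23,0.7,0],"spin":0.42,"claw":0},{"xyz":[0.23,0.8,0],"spin":0.48,"claw":0},{"xyz":[0.23,0.9,0],"spin":0.54,"claw":0},{"xyz":[0.23,0.96,0],"spin":0.6,"claw":0},{"xyz":[0.23,0.96,0],"spin":0.66,"claw":0},{"xyz":[0.23,0.96,0],"spin":0.66,"claw":0}]'

```text
time_s: 34.0
tcp_pos: [0.4072, 0.0312, 0.2688]
eef_rot: [-2.209, -2.229, 0.004]
force: [0.2, -1.0, -0.3]
width: 0.0187
finger_force: 30.0
```

Run:
```python
from h import *
go((.4475,.113,.12,90.4))
```

```text
now [0.4072 0.0312 0.2688] yaw 90.5 t 34.0
(0.4475, 0.113, 0.12, 90.4) xyz [0.406, 0.209, 0.744] spin 0.001 rows 5
```

>>> move_arm --plan '[{"xyz":[0.2,0.1,0.05],"spin":0,"claw":0},{"xyz":[0.43,0.209,0.2],"spin":0,"claw":0},{"xyz":[0.43,0.209,0.4],"spin":0,"claw":0},{"xyz":[0.43,0.209,0.6],"spin":0,"claw":0},{"xyz":[0.43,0.209,0.8],"spin":0,"claw":0},{"xyz":[0.43,0.209,1],"spin":0,"claw":0},{"xyz":[0.43,0.209,1],"spin":0,"claw":0},{"xyz":[0.43,0.209,1],"spin":0,"claw":0}]'

```text
time_s: 34.8
tcp_pos: [0.4483, 0.1166, 0.0707]
eef_rot: [-2.21, -2.23, 0.004]
force: [0.0, -0.5, 0.6]
width: 0.0187
finger_force: 30.0
```

Run:
```python
from h import *
go((.4475,.117,.008,90.4))
```

```text
now [0.4483 0.1166 0.0707] yaw 90.5 t 34.8
(0.4475, 0.117, 0.008, 90.4) xyz [0.002, -0.003, 0.313] spin 0.001 rows 3
```

>>> move_arm --plan '[{"xyz":[0,0,0.1],"spin":0,"claw":0},{"xyz":[0,0,0.2],"spin":0,"claw":0},{"xyz":[0,0,0.27],"spin":0,"claw":0},{"xyz":[0,0,0.3],"spin":0,"claw":0},{"xyz":[0,0,0.32],"spin":0,"claw":0},{"xyz":[0,0,0.32],"spin":0,"claw":0}]'

```text
time_s: 35.4
tcp_pos: [0.4507, 0.1169, 0.0087]
eef_rot: [2.211, 2.229, 0.003]
force: [-0.3, -1.2, -0.7]
width: 0.0187
finger_force: 30.0
```

>>> move_arm --plan '[{"xyz":[0,0,0.008],"spin":0,"claw":0},{"xyz":[0,0,0.008],"spin":0,"claw":0},{"xyz":[0,0,0.008],"spin":0,"claw":0.26},{"xyz":[0,0,0.008],"spin":0,"claw":0.26},{"xyz":[0,0,0.008],"spin":0,"claw":0.26},{"xyz":[0,0,-0.1],"spin":0,"claw":0.26},{"xyz":[0,0,-0.3],"spin":0,"claw":0.5},{"xyz":[0,0,-0.6],"spin":0,"claw":0.5},{"xyz":[-0.2,0,-1],"spin":0,"claw":0.5},{"xyz":[-0.2,0,-1],"spin":0,"claw":0.5},{"xyz":[-0.2,0,-1],"spin":0,"claw":0.5},{"xyz":[-0.2,0,-1],"spin":0,"claw":0.5}]'

```text
time_s: 36.6
tcp_pos: [0.4506, 0.0766, 0.2088]
eef_rot: [2.212, 2.228, 0.004]
force: [-0.4, -0.4, -0.4]
width: 0.047
finger_force: 0.0
```

Run:
```python
from h import *
st,r=shot("wrist","w13"); a=r["image"][0:300,130:510]
st,r2=shot("scene","s13"); b=cv2.resize(r2["image"][145:345,205:400],(292,300),interpolation=cv2.INTER_CUBIC)
cv2.imwrite("pics/c13.png",np.hstack([a,b])); print(st["tcp_pos"],st["time_s"])
```

```text
[0.44922434 0.07695719 0.20702683] 36.65
```

View pics/c13.png

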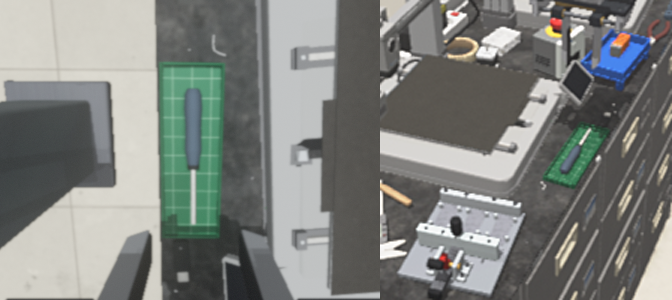

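The driver lies in the middle of the green tray (crop column 192). The handle is in the blue tray, the bar is back, the pawl is over and the stop button is up. I'm handing in.

```bash
python3 -c "
from bench import env
print(env.sign_off())"
```

```text
the job is handed in; nothing more can be done
None
```

I finished every step and handed the job in at about 37 s of the 210 s allowed; the sign-off returned no verdict, and only one handle was in the jig, which is now in the blue tray.

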